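# Fit the tube bar between the centres of a tube rotator

### The job

Fit the empty tube bar into the tube rotator: pull the black tail knob out until it stays out by itself, lay the bar level in the two V-rests between the towers and let go, then push the knob fully home again so that the bar is lifted off the rests and held between the two centres. Leave the tube rack, the label roll and the bottle standing where they are.

Things in the scene. Friction and masses are not known exactly. Their poses are not given: they have to be found in the camera images.
- rotator: Tube rotator, fixed: white base 330 (own y) x 116 x 22 mm. Origin on the bench under the middle of the rotation axis, z up; the axis runs along own y, 90 mm above the bench. Drive tower: white box, y +100 to +154 mm, 92 mm deep in x, top at 130 mm. Tail bracket: aluminium, y -160 to -138 mm, 54 mm wide in x, top at 125 mm. The knob is outside it, at -y.
- drive_tip (a point): Tip of the fixed rubber centre on the drive tower, on the axis at rotator y +82 mm: a cone pointing to -y, radius 3 mm at the tip, 11 mm at the base, 14 mm long.
- tail_tip (a point): Tip of the steel tail centre, a like cone pointing to +y, carried by the knob's quill: rotator y -79 mm with the knob home and no bar in, -115 mm with it out. It is sprung: gives up to 6 mm at 4 to 8 N. Between the tips are 161 mm (knob home) or 197 mm (out), so the 180 mm bar goes down only with the knob out, its middle at rotator y -16 mm, +-7.
- rest_drive (a point): Where the bar's axis lies in the V-rest by the drive tower: rotator y +57 mm, 87 mm above the bench, 3 mm below the axis. Grey V 14 mm thick, open upwards, flanks 52 degrees from level, mouth about 40 mm wide, flank tops 95 mm above the bench.
- rest_tail (a point): The same in the V-rest by the tail bracket: rotator y -82 mm. The bar's round ends lie in the rests. When the knob goes home the tail cone pushes the bar along to the drive cone and the cones lift it 3 mm onto the axis, its middle then at rotator x 0, y 0 (to 2 mm), 90 mm above the bench.
- tail_knob (a joint): Slide of the tail knob in m: 0 = fully home, 0.036 = fully out at its detent; grows as the knob is pulled straight along the rotator's -y, away from the bracket. An over-centre link holds it at either end: about 10 to 12 N breaks it loose, falling to nothing half way; let go beyond half way it snaps on to that end by itself. It does not turn.
- knob_grip (a point): Point on the axis in the middle of the knob's grip, to pinch from above; moves with the knob. Black ribbed knob, diameter 36 mm, 28 mm long along the axis; the outer end face is 12.5 mm beyond this point, which lies at rotator y -194 mm when home, -230 mm when out. Behind it a neck of diameter 15 mm.
- tube_bar: Tube bar, loose, 180 mm long (own y), 0.15 to 0.31 kg: square aluminium spine 24 x 24 mm in the middle; white plates 70 x 70 x 6 mm with four holes at y +-40 mm; hollow round steel ends, diameter 24 mm, bore 15 mm wide and 14 mm deep. Both ends alike. Starts lying on the plates' edges; origin under its middle there, z up. Pinch the spine from above, fingers across own x.
- bar_mid (a point): Middle of the tube bar on its axis, 35 mm above the body's origin; moves with the bar.
- rack: Clear tube rack with four stoppered tubes, 56 x 150 mm, 138 mm tall, loose; origin under its centre. Leave alone.
- label_roll: White roll of labels lying flat, diameter 63 mm, 25 mm high, loose; origin under its centre. Leave alone.
- bottle: Brown bottle with black cap, diameter 52 mm, 105 mm tall, loose; origin under its centre. Leave alone.

How it is judged (in metres and radians):
On the way, in this order (a step that is already met when the one before it is completed fails the run):
1. the tail knob is out at its detent (more than 30 mm) and stays there untouched (value of joint tail_knob above 0.03 m and contact force between rotator and the arm below 0.3 N and contact force between rotator and the fingers below 0.3 N), for 0.2 s.
2. with the knob still out, the bar lies level in both V-rests (axis within 6 mm sideways and 7 mm in height of its place there), let go (x of bar_mid in the frame of rotator between -0.006 and 0.006 m and z of bar_mid in the frame of rotator between 0.08 and 0.094 m and y of bar_mid in the frame of rotator between -0.03 and -0.003 m and angle between the y axis of tube_bar and the y axis of rotator, either way round below 0.07 rad and value of joint tail_knob above 0.03 m and contact force between tube_bar and the fingers below 0.3 N), for 0.2 s.
At the end, for the whole second after the job is handed in: Knob home within 2 mm; the bar at rest between the two centres: its middle within 2 mm of the rotation axis sideways, within 4 mm of the rotator's middle along it, 88.4 to 92 mm above the bench (clear of the rests), in line with the axis to 0.025 rad; bystanders unmoved (value of joint tail_knob below 0.002 m and x of bar_mid in the frame of rotator between -0.002 and 0.002 m and y of bar_mid in the frame of rotator between -0.004 and 0.004 m and z of bar_mid in the frame of rotator between 0.0884 and 0.092 m and angle between the y axis of tube_bar and the y axis of rotator, either way round below 0.025 rad and linear speed of tube_bar below 0.02 m/s); the robot touches nothing.
It fails at once if the tube rack, the label roll or the bottle is moved more than 20 mm or tipped (distance of any of rack, label_roll, bottle from where it was at the start of the episode above 0.02 m or angle between any of rack, label_roll, bottle's own z axis and vertical above 0.25 rad).
It also fails if it takes over 66 s, if anything falls off the work surface, if the arm or the gripper's body presses on something with over 40 N, if the wrist force passes 120 N, or if a joint passes its speed limit or range.

### The arm

A 7-joint arm with a two-finger parallel gripper is mounted at the origin on a cart in front of the work surface, level with it; the furniture and walls round the work are solid. World frame = base frame: x ahead of the robot, y to its left, z up, the work surface at z = 0. Lengths are in mm, angles in rad, forces in N, time in s.
With the tool pointing down it reaches from about 350 to 900 mm from the base axis. Payload 19.9 kg.
Tool frame: the origin (TCP) lies on the centre line of the jaws, within the pads' length; the fingertips stand 22 mm ahead of it and the grasp point (between the pads) lies 3 mm ahead of it; z points along the fingers, y is the line along which they close (so a half turn about z gives the same grasp; the last joint's range is limited). The gripper opens to 94 mm and grips with 3 to 60 N. Pads are 16 mm wide; open, the fingers measure 119 mm over their backs; the gripper's body (75 mm by 177 mm) begins 78 mm behind the grasp point.
Start: joints at [-1.304, 0.417, -0.01, 1.614, 0.005, 1.111, -0.053], TCP at [189.341, 595.61, 227.425] pointing down, gripper open.
Joint ranges: [-2.81, 2.81], [-0.39, 2.02], [-1.27, 1.25], [0.06, 2.57], [-1.19, 4.33], [0.19, 2], [-2.82, 2.82]. Speed limits (rad/s): [1.89, 1.89, 2.39, 2.39, 3.01, 3.01, 3.01].

### API

Orientations are given as a 3x3 rotation matrix whose columns are the frame's x, y, z axes.
In Python, from rig import * gives the robot as it stands. The module is installed in compiled form; this text tells all that it offers.
- The arm moves only by the shell command python3 -m crank 'ROWS' [OPENING]. ROWS is JSON, a list of rows, each a list of 6 numbers: the shift along the tool's x, y, z in mm, then the turn, a rotation vector about the tool's x, y, z in degrees. In form: [[x, y, z, wx, wy, wz], ...]. A call has 1 to 5 rows; each row is the pose to reach, as a shift and turn from the pose commanded when the call began, along the tool's axes at that moment; what a row does not reach only later rows make up. A row lasts 1/12 s, in which the tool goes at most 41.7 mm and 7.16 degrees, less where a joint would pass 70% of its speed; a pose out of reach is approached as far as the arm can. A call with a gripper value outside its range is refused whole. OPENING is the finger opening in mm, from 0 to 94, set as the call begins (- or left out, the last holds). The fingers move at their own pace and stop on an object; the grip force is fixed at half the most. Time passes only in rows, so rows that repeat a pose let the fingers close. It gives the time, the measured TCP pose, the force, the opening and the grip force at its end, in the units of the state.
- read_state(): the state, without advancing time (a new reading comes with each control period).
- grab_frame(name): name is "scene" or "side" or "wrist"; returns the picture (384x512x3 uint8, red, green, blue); there is no depth.
- camera_params(name): a dict with "intrinsics" (3x3 intrinsics, pixels), "world_from_camera" (4x4, takes a point from camera to world coordinates). Camera axes: x right, y down, z forward; pixel columns grow to the right and rows downward; lengths in mm; the calibration is good to about 2 mm. A picture is of the moment at which its call begins: read the wrist's pose just before it. camera_params takes no time and is no camera call; for the wrist camera it gives the pose at the moment of the call.
- sign_off(): hands the job in; it is judged then, once.
Trained networks look in the newest picture that a camera, given by its name, has taken for a name from the list of things; names that differ only in an ending like _2 or _b are one class to them, and where a whole thing is asked for, a point or a joint stands for the part that bears it (a point fixed in the world has none). Each returns a list of dicts, best first, with "score" (0 to 1); they miss things now and then, are a little off and sometimes report something else, mostly with a low value. They report only what shows in the picture. A call takes as long as a camera call.
- trace(query, camera): "pixels" (384x512 bool, what is visible of it) and "position" ([column, row] in pixels, amid what is visible of it).
- landmark_of(query, camera): "position" ([column, row] in pixels: a listed point, or the origin of a listed thing).
The state is a dict: "time_s": time; "qpos": joint angles; "qd": joint speeds; "tau": joint torques, N m; "tool_pos": TCP position; "eef_rot": TCP orientation; "force": force on the tool from outside, world axes, zero at the start; "moment": the same for the moment, N m; "opening": finger opening in mm; "grasp_force": force on a finger pad.
Only numpy, scipy, OpenCV 4.12 (cv2) and the standard library are available. Lean on these libraries where they do the work, as an engineer would, in place of code of your own. Each camera call takes 0.05 s, during which the arm holds its last target. There are 200 camera calls.

## Working session

There is one attempt and no reset: what is moved stays moved. The work goes in short steps, Python scripts to look and compute and a shell command to move; the robot and the scene stay as the last step left them, time stands still between calls to the robot, and variables do not carry over. Pictures are saved under pics/ and viewed, at most 10 in all, crops included, and the job is handed in when it is done.

```bash
mkdir -p pics
cat > h.py <<'E'
from rig import *
import numpy as np, cv2
def ray(cam,px,P=None):
    P=P or camera_params(cam);K=np.array(P["intrinsics"]);T=np.array(P["world_from_camera"])
    d=T[:3,:3]@np.linalg.solve(K,[px[0],px[1],1.]);return T[:3,3],d
def onz(cam,px,z):
    o,d=ray(cam,px);return o+d*(z-o[2])/d[2]
def tri(obs):
    A=np.zeros((3,3));b=np.zeros(3)
    for o,d in obs:
        d=d/np.linalg.norm(d);M=np.eye(3)-np.outer(d,d);A+=M;b+=M@o
    p=np.linalg.solve(A,b)
    r=[np.linalg.norm((np.eye(3)-np.outer(d,d)/(d@d))@(p-o)) for o,d in obs]
    return p,np.round(r,1)
def save(cam,n):
    im=grab_frame(cam);cv2.imwrite(f"pics/{n}.png",im[:,:,::-1]);return im
E
python3 - <<'E'
from h import *
ims=[save(c,c+"0") for c in("scene","side")]
cv2.imwrite("pics/both.png",cv2.resize(np.vstack(ims),(450,675))[:,:,::-1]) if 0 else cv2.imwrite("pics/both.png",cv2.resize(np.hstack(ims),(800,300))[:,:,::-1])
s=read_state();print(s["tool_pos"],s["eef_rot"],s["force"])
for q in["rotator","drive_tip","tail_tip","rest_drive","rest_tail","knob_grip","bar_mid","tube_bar","rack","label_roll","bottle"]:
    O=[]
    for c in("scene","side"):
        r=landmark_of(q,c)
        for k in r[:2]: print(q,c,np.round(k["position"],1),round(k["score"],2))
        if r:O.append(ray(c,r[0]["position"]))
    if len(O)==2:print("   ",np.round(tri(O)[0],1),tri(O)[1])
E
```

```text
[189.27293156 595.33566421 226.90591319] [[-9.53014301e-01  3.02925238e-01 -2.07138418e-04]
 [ 3.02925284e-01  9.53013723e-01 -1.05658796e-03]
 [-1.22661405e-04 -1.06969090e-03 -9.99999420e-01]] [-0.0653111   0.47523474  0.3462867 ]
rotator scene [280.4 236.1] 0.96
rotator side [261.  256.7] 0.91
rotator side [287.9 293. ] 0.73
    [ 510.8 -115.     2. ] [0.5 0.5]
drive_tip side [251.6 207.8] 0.85
tail_tip scene [219.1 177.9] 0.65
tail_tip scene [300.2 226.8] 0.41
tail_tip side [272.2 253.5] 0.43
    [ 443.2 -129.7  166. ] [128.2 128.2]
rest_drive scene [268.1 206.1] 0.84
rest_drive side [254.7 214.3] 0.89
    [504.8 -52.7  83.1] [5.5 5.5]
rest_tail scene [301.3 225.1] 0.88
rest_tail side [272.3 255.1] 0.65
    [ 530.3 -188.2   83.9] [0.7 0.7]
knob_grip scene [337.7 246.1] 0.59
knob_grip side [287.1 290.8] 0.79
    [ 545.  -314.3  102.3] [5.3 5.3]
bar_mid scene [214.1 165.1] 0.64
bar_mid side [243.6 153. ] 0.64
bar_mid side [274.7 254.8] 0.17
    [502.2 312.7  38.8] [5.8 5.8]
tube_bar side [244.9 160.1] 0.98
rack scene [275.2 179.9] 0.76
rack scene [302.8 224.8] 0.43
rack side [302.5 183.7] 0.98
    [669.3 159.1   4.3] [1.4 1.4]
label_roll scene [212.1 202.7] 0.77
label_roll scene [280.8 239.4] 0.26
label_roll side [217.7 195.2] 0.89
    [410.7 145.1   5.5] [2.7 2.7]
bottle scene [308.3 203.6] 0.84
bottle side [317.2 224.7] 0.77
    [672.6 -34.5  12.8] [2.2 2.2]
```

View pics/both.png

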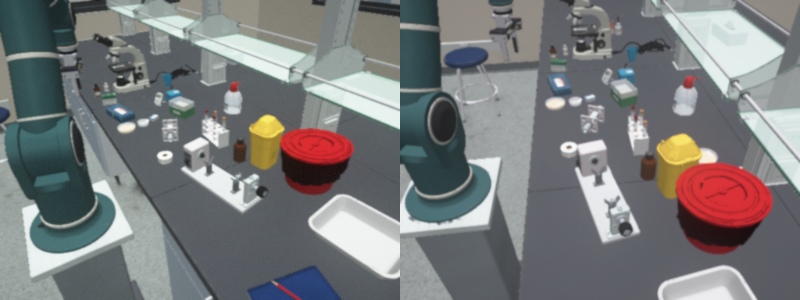

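The scene view shows the rotator (white, around px 280,235), with the knob end facing the red bowl. The bar lies near px 214,165 and the rack, bottle and roll are where the networks put them.

```bash
cat >> h.py <<'E'
def tool_T():
    s=read_state();T=np.eye(4);T[:3,:3]=s["eef_rot"];T[:3,3]=s["tool_pos"];return T
def go(p,yaxis):  # shift in tool mm, turn in deg to reach p pointing down with tool y along yaxis (or opposite)
    T=tool_T();R=T[:3,:3];y=np.array([*yaxis,0.])/np.hypot(*yaxis)
    if y@R[:,1]<0:y=-y
    z=np.array([0,0,-1.]);G=np.c_[np.cross(y,z),y,z]
    r=np.degrees(cv2.Rodrigues(R.T@G)[0].ravel())
    print("shift",np.round(R.T@(np.array(p)-T[:3,3]),1),"turn",np.round(r,2))
E
python3 - <<'E'
from h import *
T=tool_T();W=np.array(camera_params("wrist")["world_from_camera"])
print(np.round(np.linalg.inv(T)@W,2));print(camera_params("wrist")["intrinsics"])
print("bowl left rim",tri([ray("scene",(360,188)),ray("side",(353,256))]))
print("bin left top",tri([ray("scene",(321,160)),ray("side",(329,190))]))
go((440,300,330),(1,0.2))
E
```

```text
[[-0.0000e+00 -9.6000e-01 -2.7000e-01  7.8010e+01]
 [ 1.0000e+00 -0.0000e+00  0.0000e+00 -4.0000e-02]
 [-0.0000e+00 -2.7000e-01  9.6000e-01 -1.5721e+02]
 [ 0.0000e+00  0.0000e+00  0.0000e+00  1.0000e+00]]
[[300.16837054   0.         257.41391137]
 [  0.         300.16837054 195.48077515]
 [  0.           0.           1.        ]]
bowl left rim (array([ 681.01478227, -261.61012209,  169.65883331]), array([23.4, 23.4]))
bin left top (array([676.37119506, -86.8446955 , 187.55166837]), array([9., 9.]))
shift [-328.4 -205.8 -102.5] turn [-0.000e+00  1.000e-02  6.105e+01]
```

```bash
python3 -m crank '[[-33,-20,-10,0,0,0],[-66,-41,-20,0,0,0],[-98,-62,-31,0,0,0],[-131,-82,-41,0,0,0],[-164,-103,-51,0,0,0]]' 94
python3 -m crank '[[-33,-20,-10,0,0,7],[-66,-41,-20,0,0,14],[-98,-62,-31,0,0,21],[-131,-82,-41,0,0,28],[-164,-103,-51,0,0,35]]'
python3 -m crank '[[0,0,0,0,0,7],[0,0,0,0,0,14],[0,0,0,0,0,21],[0,0,0,0,0,26],[0,0,0,0,0,26]]'
python3 - <<'E'
from h import *
save("wrist","w1")
for q in["bar_mid","tube_bar","label_roll"]:
    for k in landmark_of(q,"wrist")[:2]:print(q,np.round(k["position"]),k["score"],np.round(onz("wrist",k["position"],35 if q=="bar_mid" else 0)))
E
```

```text
time_s: 1.62
tool_pos: [315.3, 446.3, 279.1]
eef_rot: [[-0.953, 0.303, 0.0], [0.303, 0.953, 0.0], [0.0, 0.0, -1.0]]
force: [0.5, 0.1, 0.3]
opening: 94.0
grasp_force: 0.0
time_s: 2.03
tool_pos: [440.4, 298.4, 330.3]
eef_rot: [[-0.602, 0.798, 0.0], [0.798, 0.602, 0.001], [0.0, 0.001, -1.0]]
force: [0.7, 0.1, 0.1]
opening: 93.8
grasp_force: 0.0
time_s: 2.45
tool_pos: [439.5, 299.9, 329.5]
eef_rot: [[-0.193, 0.981, 0.0], [0.981, 0.193, 0.0], [-0.0, 0.0, -1.0]]
force: [-0.4, 0.6, -0.4]
opening: 94.1
grasp_force: 0.0
bar_mid [306. 165.] 0.86 [511. 316.  35.]
tube_bar [303. 163.] 0.61 [512. 313.   0.]
label_roll [224. 242.] 0.77 [411. 150.   0.]
```

View pics/w1.png

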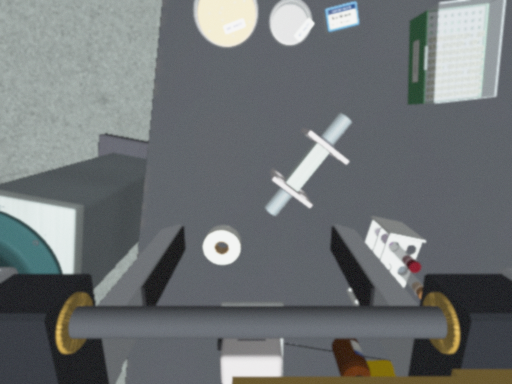

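Wrist picture: the bar's ends are at px (271,210) and (344,120), its middle at (307,165). The roll is at (222,245).

```bash
python3 -c "
from h import *
a=onz('wrist',(271,210),35);b=onz('wrist',(344,120),35);print(a,b,np.linalg.norm(a-b),(a+b)/2,np.degrees(np.arctan2(*(b-a)[[1,0]])))
for q in [(278,175),(312,205),(307,131),(348,162)]: print(onz('wrist',q,70))"
python3 -m crank '[[-39,1,-6,0,0,0],[-78,2,-12,0,0,0],[-117,3,-18,0,0,0],[-156,4,-24,0,0,0],[-195,5,-30,0,0,0]]'
python3 -m crank '[[-39,1,-6,0,0,0],[-78,2,-12,0,0,0],[-117,3,-18,0,0,0],[-156,4,-24,0,0,0],[-195,5,-30,0,0,0]]'
python3 -m crank '[[-35,1,0,0,0,0],[-70,1,0,0,0,0],[-70,1,0,0,0,0],[-70,1,0,0,0,0]]'
python3 - <<'E'
from h import *
save("wrist","w2")
Z=dict(rotator=0,drive_tip=90,tail_tip=90,rest_drive=87,rest_tail=87,knob_grip=90)
for q in Z:
    for k in landmark_of(q,"wrist")[:2]:print(q,np.round(k["position"],1),k["score"],np.round(onz("wrist",k["position"],Z[q]),1))
E
```

```text
[474.5981185  234.53383531  35.        ] [549.72915564 390.89876166  35.        ] 173.47813387790478 [512.16363707 312.71629848  35.        ] 64.33640298742888
[469.33170814 298.3648118   70.        ]
[527.41847427 264.90608723  70.        ]
[494.68295705 365.71713382  70.        ]
[561.12773031 335.98402043  70.        ]
time_s: 3.07
tool_pos: [482.8, 107.8, 359.9]
eef_rot: [[-0.2, 0.98, 0.0], [0.98, 0.2, 0.0], [0.0, 0.0, -1.0]]
force: [1.4, 0.9, 0.6]
opening: 94.0
grasp_force: 0.0
time_s: 3.48
tool_pos: [526.1, -82.4, 390.1]
eef_rot: [[-0.2, 0.98, 0.001], [0.98, 0.2, 0.0], [0.0, 0.001, -1.0]]
force: [0.8, 0.7, -0.2]
opening: 94.0
grasp_force: 0.0
time_s: 3.82
tool_pos: [540.7, -150.7, 389.2]
eef_rot: [[-0.196, 0.981, -0.001], [0.981, 0.196, -0.001], [-0.001, -0.001, -1.0]]
force: [0.7, 1.8, -0.5]
opening: 94.1
grasp_force: 0.0
rotator [245.7 131.5] 0.87 [ 511.3 -108.3    0. ]
drive_tip [240.2  76.1] 0.6 [491.4 -27.6  90. ]
tail_tip [243.7 187.2] 0.72 [ 526.9 -186.3   90. ]
rest_drive [243.2  93.4] 0.97 [499.9 -49.4  87. ]
rest_drive [246.4 129.2] 0.27 [514.1 -98.4  87. ]
rest_tail [242.4 186.1] 0.69 [ 524.6 -185.9   87. ]
knob_grip [245.2 252.4] 0.72 [ 550.2 -296.2   90. ]
```

View pics/w2.png

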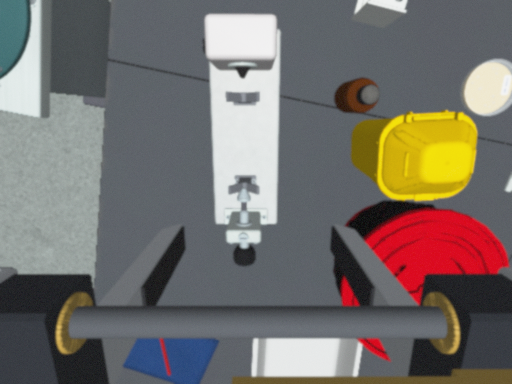

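Wrist picture: the rotator is almost upright in the image, with the drive tower at the top (241,38), V-rests at (243,95) and (243,186), and the knob at (245,254). The red bowl is to the right of the knob, its rim at about x=342, so I'm checking clearance and fitting the pose.

Run:
```python
from h import *
from scipy.optimize import least_squares
print("bowl c",tri([ray("scene",(404,187)),ray("side",(413,252)),ray("wrist",(430,283))]))
for z in(120,150,180):print(z,onz("wrist",(342,275),z),onz("wrist",(430,207),z))
def proj(c,P):
    Q=camera_params(c);K=np.array(Q["intrinsics"]);T=np.linalg.inv(np.array(Q["world_from_camera"]))
    p=K@(T[:3,:3]@P+T[:3,3]);return p[:2]/p[2]
M=dict(drive_tip=(0,82,90),tail_tip=(0,-79,90),rest_drive=(0,57,87),rest_tail=(0,-82,87),knob_grip=(0,-194,90),rotator=(0,0,0))
obs=[]
for q in M:
    for k in landmark_of(q,"wrist")[:1]:obs.append((M[q],k["position"],"wrist"))
obs+=[((-58,-165,22),(216,223),"wrist"),((58,-165,22),(277,223),"wrist"),((-46,154,130),(205,14),"wrist"),((46,154,130),(276,14),"wrist"),((-27,-160,125),(226,243),"wrist"),((27,-160,125),(261,243),"wrist")]
obs+=[(M["rotator"],(280.4,236.1),"scene"),(M["rotator"],(261,256.7),"side"),(M["knob_grip"],(287.1,290.8),"side")]
def f(v):
    c,s=np.cos(v[2]),np.sin(v[2]);R=np.array([[c,-s,0],[s,c,0],[0,0,1]])
    return np.concatenate([proj(c_,R@np.array(m)+[v[0],v[1],0])-p for m,p,c_ in obs])
r=least_squares(f,[511,-110,.19],loss="soft_l1",f_scale=2)
print(r.x[:2],np.degrees(r.x[2]));print(np.round(r.fun.reshape(-1,2) if len(r.fun)==2*len(obs) else f(r.x),1))
x,y,a=r.x;u=np.array([-np.sin(a),np.cos(a)])
for Y in(-194,-230,-16,0):print(Y,np.array([x,y])+u*Y)
```

```text
bowl c (array([ 827.42016451, -265.97170163,  141.33925025]), array([4. , 8.7, 5. ]))
120 [ 707.07270311 -289.55390536  120.        ] [ 804.78984252 -153.87516527  120.        ]
150 [ 694.30317702 -274.24170473  150.        ] [ 785.15241108 -148.09894523  150.        ]
180 [ 681.53365093 -258.9295041   180.        ] [ 765.51497964 -142.32272519  180.        ]
[ 510.87845234 -109.37204657] 11.441503263400088
[[ 2.   0.7]
 [ 0.  -0.5]
 [-0.6  2. ]
 [ 1.4  2. ]
 [-0.6  1.3]
 [-0.4  0.2]
 [-1.2 -0.1]
 [ 0.1 -0.2]
 [-2.6 -3.4]
 [ 1.1 -3.5]
 [-0.3  0.8]
 [ 0.1  0.7]
 [-0.9 -0.4]
 [-0.2 -1.3]
 [ 1.3  0.4]]
-194 [ 549.36172136 -299.51682827]
-230 [ 556.50294654 -334.80142693]
-16 [ 514.0523302  -125.05409042]
0 [ 510.87845234 -109.37204657]
```

```bash
python3 -m crank '[[-29,-4,28,0,0,0],[-58,-8,56,0,0,0],[-88,-12,84,0,0,0],[-118,-16,112,0,0,0],[-148,-20.5,139,0,0,0]]'
python3 -m crank '[[0,0,0,0,0,0],[0,0,0,0,0,0]]'
python3 - <<'E'
from h import *
save("wrist","w3")
Z=dict(tail_tip=90,rest_tail=87,knob_grip=90)
for q in Z:
    for k in landmark_of(q,"wrist")[:2]:print(q,np.round(k["position"],1),k["score"],np.round(onz("wrist",k["position"],Z[q]),1))
for k in trace("tail_knob","wrist")[:1]:
  ys,xs=np.where(k["pixels"]);print(k["score"],xs.min(),xs.max(),ys.min(),ys.max())
go((549.4,-299.5,92),(np.cos(.1997),np.sin(.1997)))
E
```

```text
time_s: 4.88
tool_pos: [549.9, -299.2, 249.0]
eef_rot: [[-0.198, 0.98, 0.0], [0.98, 0.198, -0.0], [-0.0, 0.0, -1.0]]
force: [0.7, 0.7, 0.3]
opening: 94.1
grasp_force: 0.0
time_s: 5.05
tool_pos: [548.9, -299.4, 248.9]
eef_rot: [[-0.194, 0.981, -0.003], [0.981, 0.194, -0.0], [0.001, -0.003, -1.0]]
force: [-0.3, 0.4, 1.1]
opening: 94.1
grasp_force: 0.0
tail_tip [256.4  76.9] 0.65 [ 527.4 -188.2   90. ]
rest_tail [257.6  78.6] 0.58 [ 529.1 -188.9   87. ]
knob_grip [256.9 191.4] 0.83 [ 551.6 -302.9   90. ]
0.72 239 274 78 204
shift [ -2.1  -2.2 159.6] turn [0.1  0.03 0.02]
```

View pics/w3.png

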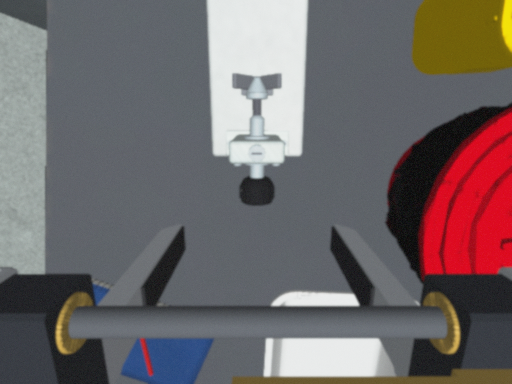

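The knob is at px (257,191), centred between the fingers. Descending, gripping and pulling.

```bash
python3 -m crank '[[-1,0,39,0,0,0],[-2.5,0,78,0,0,0],[-2.5,0,117,0,0,0],[-2.5,0,145,0,0,0],[-2.5,0,157,0,0,0]]' 94
python3 -m crank '[[0,0,0,0,0,0],[0,0,0,0,0,0],[0,0,0,0,0,0],[0,0,0,0,0,0],[0,0,0,0,0,0]]' 20
python3 -m crank '[[0,0,0,0,0,0],[0,0,0,0,0,0],[0,0,0,0,0,0],[0,0,0,0,0,0],[0,0,0,0,0,0]]'
```

```text
time_s: 5.72
tool_pos: [549.7, -298.7, 90.5]
eef_rot: [[-0.198, 0.98, -0.003], [0.98, 0.198, 0.002], [0.002, -0.002, -1.0]]
force: [0.6, -0.1, -0.5]
opening: 94.2
grasp_force: 0.0
time_s: 6.13
tool_pos: [551.3, -300.7, 95.1]
eef_rot: [[-0.197, 0.98, 0.002], [0.98, 0.197, -0.001], [-0.001, 0.002, -1.0]]
force: [-0.2, 1.0, 0.3]
opening: 64.0
grasp_force: 0.0
time_s: 6.55
tool_pos: [548.1, -301.2, 93.4]
eef_rot: [[-0.196, 0.981, -0.004], [0.981, 0.196, 0.0], [0.001, -0.004, -1.0]]
force: [-16.5, 0.8, 11.1]
opening: 35.1
grasp_force: 30.0
```

```bash
python3 -m crank '[[-4,-1,0,0,0,0],[-8,-1,0,0,0,0],[-14,-1,0,0,0,0],[-21,-1,0,0,0,0],[-28,-1,0,0,0,0]]'
python3 -m crank '[[-5,0,0,0,0,0],[-8.5,0,0,0,0,0],[-8.5,0,0,0,0,0],[-8.5,0,0,0,0,0]]'
```

```text
time_s: 6.97
tool_pos: [553.5, -328.9, 93.5]
eef_rot: [[-0.196, 0.981, -0.003], [0.981, 0.196, 0.0], [0.001, -0.002, -1.0]]
force: [-8.6, -2.9, 5.2]
opening: 34.6
grasp_force: 30.0
time_s: 7.3
tool_pos: [555.0, -336.6, 93.4]
eef_rot: [[-0.196, 0.981, -0.003], [0.981, 0.196, 0.001], [0.002, -0.003, -1.0]]
force: [-11.6, 3.0, 10.4]
opening: 34.8
grasp_force: 30.0
```

```bash
python3 -m crank '[[0,0,0,0,0,0],[0,0,0,0,0,0],[0,0,0,0,0,0],[0,0,0,0,0,0],[0,0,0,0,0,0]]' 90
python3 -m crank '[[0,0,-20,0,0,0],[0,0,-60,0,0,0],[0,0,-100,0,0,0],[0,0,-130,0,0,0],[0,0,-157,0,0,0]]'
python3 - <<'E'
from h import *
read_state()
save("wrist","w4")
for q in dict(knob_grip=90,tail_tip=90,rest_tail=87):
    for k in landmark_of(q,"wrist")[:2]:print(q,np.round(k["position"],1),k["score"],np.round(onz("wrist",k["position"],90),1))
# bar target: spine yaw 64.3deg, fingers across
a=np.radians(64.3-90);print(read_state()["tool_pos"]);go((511.5,313.5,250),(np.cos(a),np.sin(a)))
E
```

```text
time_s: 7.72
tool_pos: [556.9, -336.4, 93.5]
eef_rot: [[-0.197, 0.98, 0.0], [0.98, 0.197, -0.0], [-0.0, 0.0, -1.0]]
force: [-0.0, 0.2, 0.2]
opening: 64.5
grasp_force: 0.0
time_s: 8.13
tool_pos: [556.8, -336.7, 253.1]
eef_rot: [[-0.197, 0.98, 0.002], [0.98, 0.197, -0.001], [-0.001, 0.001, -1.0]]
force: [-0.4, -0.7, -0.1]
opening: 89.5
grasp_force: 0.0
knob_grip [257.3 183.1] 0.88 [ 558.1 -335.4   90. ]
tail_tip [256.1  76.1] 0.86 [ 534.3 -227.    90. ]
rest_tail [257.7  37.5] 0.77 [ 528.2 -192.2   90. ]
[ 556.89565121 -336.36692868  250.6887216 ]
shift [6.46e+02 8.37e+01 6.00e-01] turn [ 0.06  0.   37.08]
```

```bash
python3 -m crank '[[40,5,0,0,0,0],[80,10,0,0,0,0],[120,15.5,0,0,0,0],[160,21,0,0,0,0],[200,26,0,0,0,0]]' 70
python3 -m crank '[[40,5,0,0,0,0],[80,10,0,0,0,0],[120,15.5,0,0,0,0],[160,21,0,0,0,0],[200,26,0,0,0,0]]'
python3 -m crank '[[40,5,0,0,0,7],[80,10,0,0,0,14],[120,15.5,0,0,0,21],[160,21,0,0,0,28],[200,26,0,0,0,35]]'
python3 -m crank '[[0,0,0,0,0,2],[0,0,0,0,0,2]]'
python3 - <<'E'
from h import *
im=save("wrist","w5")
for q in ["bar_mid"]:
    for k in landmark_of(q,"wrist")[:2]:print(q,np.round(k["position"],1),k["score"],np.round(onz("wrist",k["position"],35),1))
a=np.radians(64.3-90);go((511.5,313.5,120),(np.cos(a),np.sin(a)))
E
```

```text
time_s: 8.75
tool_pos: [541.8, -133.1, 249.0]
eef_rot: [[-0.197, 0.98, -0.002], [0.98, 0.197, 0.0], [0.0, -0.002, -1.0]]
force: [1.5, -0.4, 0.7]
opening: 69.8
grasp_force: 0.0
time_s: 9.17
tool_pos: [527.8, 68.0, 249.3]
eef_rot: [[-0.197, 0.98, -0.002], [0.98, 0.197, -0.0], [-0.0, -0.002, -1.0]]
force: [0.7, 0.3, -0.2]
opening: 70.2
grasp_force: 0.0
time_s: 9.58
tool_pos: [514.6, 260.2, 249.2]
eef_rot: [[0.379, 0.925, -0.001], [0.925, -0.379, -0.001], [-0.001, -0.001, -1.0]]
force: [0.5, -0.6, 1.7]
opening: 69.8
grasp_force: 0.0
time_s: 9.75
tool_pos: [514.3, 260.9, 248.6]
eef_rot: [[0.404, 0.915, -0.002], [0.915, -0.404, -0.002], [-0.003, -0.001, -1.0]]
force: [0.1, -1.1, 0.3]
opening: 70.0
grasp_force: 0.0
bar_mid [233.6 139.7] 0.7 [506.6 311.1  35. ]
shift [ 49.5 -25.9 129.3] turn [-0.02  0.11  1.86]
```

View pics/w5.png

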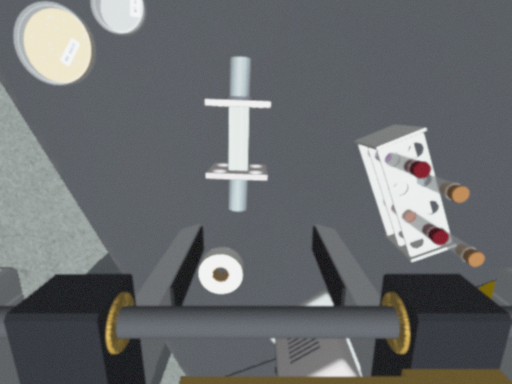

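The bar runs nearly upright from px (240,57) to (238,210), with the plates at rows 104 and 177. The roll is at (220,272) and the rack is to the right.

Run:
```python
from h import *
P=[onz("wrist",p,35) for p in[(237.5,210),(240.5,57)]]
print(P,np.linalg.norm(P[1]-P[0]))
d=P[1]-P[0];print(np.degrees(np.arctan2(d[1],d[0])))
m=(P[0]+P[1])/2;print("mid",m)
e=[onz("wrist",p,70) for p in[(206,101),(270,104),(207,176),(267,177.5)]]
for i in(0,2):
  w=e[i+1]-e[i];print(np.degrees(np.arctan2(w[1],w[0])),np.linalg.norm(w),(e[i]+e[i+1])/2)
m2=np.mean(e,0);print("mid2",m2)
a=np.arctan2(d[1],d[0])-np.pi/2
go((m[0],m[1],120),(np.cos(a),np.sin(a)))
```

```text
[array([472.93055358, 227.16164324,  35.        ]), array([553.13835645, 392.09764323,  35.        ])] 183.40440488687614
64.06650644019992
mid [513.03445502 309.62964323  35.        ]
-26.412024959498403 68.56785146777645 [531.3927403  346.53556186  70.        ]
-25.295067945726654 68.62477951732886 [496.22791638 273.34673767  70.        ]
mid2 [513.81032834 309.94114976  70.        ]
shift [ 46.6 -22.9 129.3] turn [-0.02  0.11  2.1 ]
```

```bash
python3 -m crank '[[23,-11,20,0,0,2],[46.5,-22.5,40,0,0,2],[46.5,-22.5,80,0,0,2],[46.5,-22.5,120,0,0,2],[46.5,-22.5,130,0,0,2]]' 70
python3 -m crank '[[0,0,30,0,0,0],[0,0,55,0,0,0],[0,0,70,0,0,0],[0,0,80,0,0,0],[0,0,80,0,0,0]]' 70
python3 -m crank '[[0,0,0,0,0,0],[0,0,0,0,0,0],[0,0,0,0,0,0],[0,0,0,0,0,0],[0,0,0,0,0,0]]' 15
python3 -m crank '[[0,0,0,0,0,0],[0,0,0,0,0,0],[0,0,0,0,0,0],[0,0,0,0,0,0],[0,0,0,0,0,0]]' 15
python3 - <<'E'
from h import *
save("wrist","w6");print(read_state()["moment"])
E
```

```text
time_s: 10.27
tool_pos: [511.7, 307.7, 115.0]
eef_rot: [[0.437, 0.899, -0.006], [0.899, -0.437, -0.005], [-0.007, -0.003, -1.0]]
force: [-0.5, -0.8, -0.7]
opening: 69.8
grasp_force: 0.0
time_s: 10.68
tool_pos: [513.9, 309.1, 39.7]
eef_rot: [[0.438, 0.899, -0.001], [0.899, -0.438, -0.001], [-0.002, -0.001, -1.0]]
force: [-0.4, 0.4, -0.2]
opening: 70.3
grasp_force: 0.0
time_s: 11.1
tool_pos: [514.1, 310.5, 41.1]
eef_rot: [[0.437, 0.9, 0.001], [0.9, -0.437, 0.001], [0.001, 0.0, -1.0]]
force: [-0.2, -0.4, 0.4]
opening: 40.0
grasp_force: 0.0
time_s: 11.52
tool_pos: [513.7, 310.5, 40.6]
eef_rot: [[0.437, 0.9, -0.0], [0.9, -0.437, 0.0], [0.0, -0.0, -1.0]]
force: [-2.6, 1.6, 4.9]
opening: 23.7
grasp_force: 30.0
[ 0.17184042  0.91787002 -0.02659432]
```

View pics/w6.png

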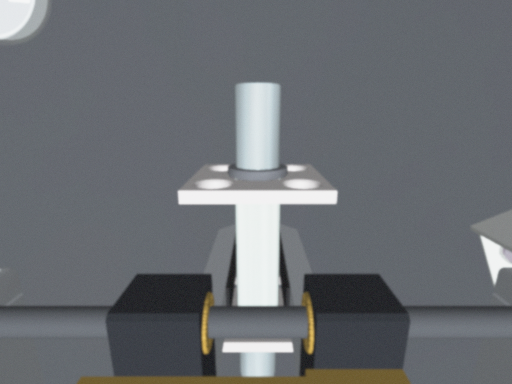

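```bash
python3 - <<'E'
from h import *
T=np.linalg.inv(tool_T())
for px,z in[((258,84),35),((258,84),47),((256,202),70),((256,192),70)]:
    p=onz("wrist",px,z);print(px,z,np.round(T[:3,:3]@p+T[:3,3],1))
E
python3 -m crank '[[0,0,-15,0,0,0],[0,0,-50,0,0,0],[0,0,-90,0,0,0],[0,0,-130,0,0,0],[0,0,-170,0,0,0]]'
python3 -m crank '[[0,0,0,0,0,-7],[0,0,0,0,0,-14],[0,0,0,0,0,-21],[0,0,0,0,0,-28],[0,0,0,0,0,-35]]'
python3 - <<'E'
from h import *
im=save("wrist","w7")
a=np.radians(11.5);go((514,-125,210),(np.cos(a),np.sin(a)))
E
```

```text
(258, 84) 35 [91.7  0.2  5.6]
(258, 84) 47 [90.7  0.1 -6.4]
(256, 202) 70 [ 39.4  -0.8 -29.4]
(256, 192) 70 [ 44.   -0.8 -29.4]
time_s: 11.98
tool_pos: [513.7, 309.7, 212.1]
eef_rot: [[0.438, 0.899, -0.0], [0.899, -0.438, -0.001], [-0.001, 0.0, -1.0]]
force: [-0.1, 0.8, -1.1]
opening: 23.6
grasp_force: 30.0
time_s: 12.4
tool_pos: [513.9, 310.0, 210.3]
eef_rot: [[-0.164, 0.987, 0.0], [0.987, 0.164, -0.0], [-0.0, -0.0, -1.0]]
force: [-0.8, -0.6, -1.7]
opening: 23.6
grasp_force: 30.0
shift [-428.4  -75.3    0.5] turn [-0.    0.02 -1.52]
```

```bash
python3 -m crank '[[-40,-7,0,0,0,0],[-80,-14,0,0,0,0],[-120,-21,0,0,0,0],[-160,-28,0,0,0,0],[-200,-35,0,0,0,0]]'
python3 -m crank '[[-40,-7,0,0,0,0],[-80,-14,0,0,0,0],[-120,-21,0,0,0,0],[-160,-28,0,0,0,0],[-200,-35,0,0,0,-1.5]]'
python3 -m crank '[[-14,-3,0,0,0,0],[-28,-5,0,0,0,0],[-28,-5,0,0,0,0],[-28,-5,0,0,0,0]]'
python3 - <<'E'
from h import *
im=save("wrist","w8")
T=np.linalg.inv(tool_T())
for q in("drive_tip","rest_drive","tail_tip"):
    for k in landmark_of(q,"wrist")[:1]:
        p=onz("wrist",k["position"],90);print(q,k["position"],k["score"],np.round(p,1),np.round(T[:3,:3]@p+T[:3,3],1))
for c in("scene","side"):
    grab_frame(c)
    for q in("tail_tip","rest_tail","bar_mid"):
        for k in landmark_of(q,c)[:1]:print(c,q,k["position"],k["score"])
a=np.radians(11.5);go((514.6,-125.8,130),(np.cos(a),np.sin(a)))
E
```

```text
time_s: 12.87
tool_pos: [510.4, 105.2, 210.4]
eef_rot: [[-0.155, 0.988, 0.0], [0.988, 0.155, 0.0], [0.0, 0.0, -1.0]]
force: [0.6, -0.3, -1.3]
opening: 23.6
grasp_force: 30.0
time_s: 13.28
tool_pos: [507.4, -97.8, 210.6]
eef_rot: [[-0.18, 0.984, 0.0], [0.984, 0.18, 0.0], [-0.0, 0.0, -1.0]]
force: [1.6, -0.4, -1.0]
opening: 23.6
grasp_force: 30.0
time_s: 13.62
tool_pos: [508.0, -124.7, 210.4]
eef_rot: [[-0.18, 0.984, -0.0], [0.984, 0.18, -0.0], [-0.0, -0.0, -1.0]]
force: [-0.7, 0.6, -0.9]
opening: 23.9
grasp_force: 30.0
drive_tip [263.3, 93.3] 0.88 [495.9 -30.   90. ] [ 94.4   5.1 120.3]
scene tail_tip [308.9, 203.0] 0.19
scene rest_tail [302.2, 224.1] 0.89
scene bar_mid [279.4, 236.6] 0.7
side rest_tail [271.3, 255.2] 0.93
side bar_mid [257.6, 196.4] 0.75
shift [-2.8  6.  80.5] turn [ 0.    0.   -0.91]
```

View pics/w8.png

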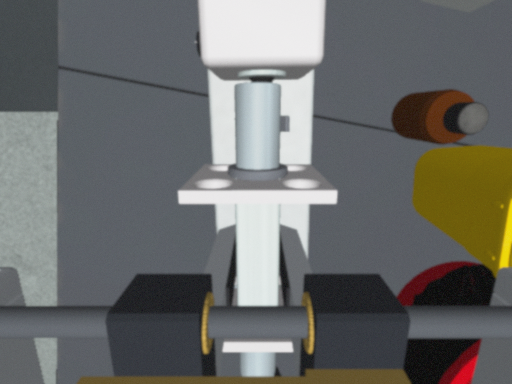

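Drive end of the bar is at px (258,84), pointing at the drive cone (262,75) with a gap left. It needs about 6 mm to the right and 1° of turn. Lowering to hover.

```bash
python3 -m crank '[[-2,3,5,0,0,-0.9],[-4,6,20,0,0,-0.9],[-4,6,50,0,0,-0.9],[-4,6,73,0,0,-0.9],[-4,6,73,0,0,-0.9]]'
python3 -m crank '[[0,0,0,0,0,0],[0,0,0,0,0,0]]'
python3 - <<'E'
from h import *
im=save("wrist","w9")
c=cv2.resize(im[40:240,130:390],(780,600),interpolation=cv2.INTER_CUBIC);cv2.imwrite("pics/w9c.png",c[:,:,::-1])
T=np.linalg.inv(tool_T())
for q,z in(("drive_tip",90),("rest_drive",87)):
    for k in landmark_of(q,"wrist")[:1]:
        p=onz("wrist",k["position"],z);print(q,k["position"],k["score"],np.round(p,1),np.round(T[:3,:3]@p+T[:3,3],1))
E
```

```text
time_s: 14.63
tool_pos: [512.9, -126.7, 133.6]
eef_rot: [[-0.2, 0.98, -0.006], [0.98, 0.2, 0.0], [0.001, -0.005, -1.0]]
force: [0.2, 0.6, -2.0]
opening: 23.8
grasp_force: 30.0
time_s: 14.8
tool_pos: [515.4, -127.5, 138.6]
eef_rot: [[-0.199, 0.98, 0.001], [0.98, 0.199, -0.0], [-0.001, 0.001, -1.0]]
force: [-0.2, 0.2, -0.8]
opening: 24.0
grasp_force: 30.0
drive_tip [253.1, 77.5] 0.79 [493.  -30.4  90. ] [99.6 -2.9 48.8]
```

View pics/w9c.png

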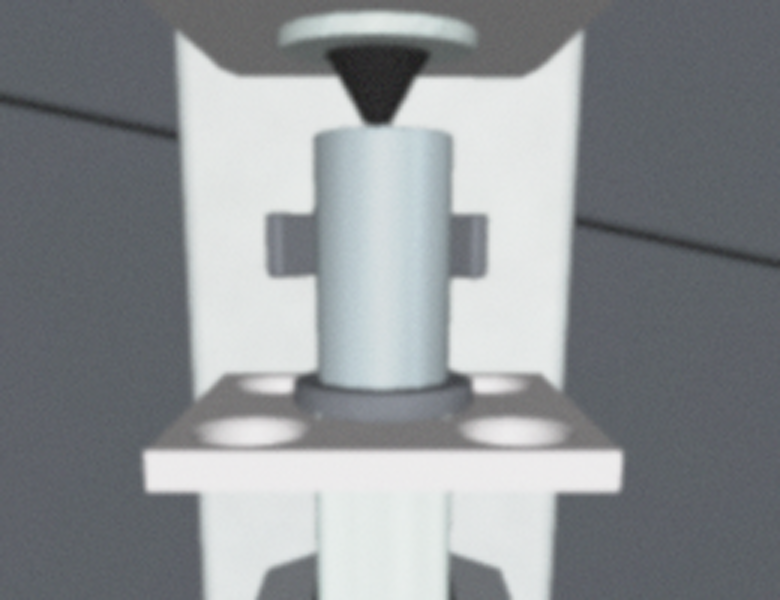

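Cone at x≈377 (crop) and V centre at 377, bar centre at 382, so the bar is about 1 mm right, with the axial gap as intended. Lowering slowly into the rests.

```bash
python3 -m crank '[[0,-1,8,0,0,0],[0,-1,17,0,0,0],[0,-1,26,0,0,0],[0,-1,33,0,0,0],[0,-1,39,0,0,0]]'
python3 -m crank '[[0,0,1.5,0,0,0],[0,0,3,0,0,0],[0,0,3,0,0,0],[0,0,3,0,0,0]]'
```

```text
time_s: 15.37
tool_pos: [513.4, -127.2, 97.3]
eef_rot: [[-0.199, 0.98, -0.001], [0.98, 0.199, -0.0], [0.0, -0.001, -1.0]]
force: [0.1, 0.1, -2.4]
opening: 23.8
grasp_force: 30.0
time_s: 15.7
tool_pos: [514.0, -127.3, 95.7]
eef_rot: [[-0.199, 0.98, 0.0], [0.98, 0.199, -0.0], [-0.0, 0.0, -1.0]]
force: [-0.3, -0.2, -1.5]
opening: 23.8
grasp_force: 30.0
```

```bash
python3 -m crank '[[0,0,0.5,0,0,0],[0,0,1,0,0,0],[0,0,1.5,0,0,0],[0,0,1.5,0,0,0],[0,0,1.5,0,0,0]]'
python3 -m crank '[[0,0,0.7,0,0,0],[0,0,1.5,0,0,0],[0,0,1.5,0,0,0],[0,0,1.5,0,0,0]]'
```

```text
time_s: 16.12
tool_pos: [513.8, -127.2, 94.0]
eef_rot: [[-0.199, 0.98, 0.0], [0.98, 0.199, -0.0], [-0.0, 0.0, -1.0]]
force: [0.0, 0.1, -1.3]
opening: 24.0
grasp_force: 30.0
time_s: 16.45
tool_pos: [513.9, -127.3, 92.7]
eef_rot: [[-0.199, 0.98, 0.0], [0.98, 0.199, 0.0], [0.0, 0.0, -1.0]]
force: [-2.9, 1.3, 6.1]
opening: 23.7
grasp_force: 30.0
```

Contact with the rests is at the expected height (axis ≈ 87). Releasing, rising and checking.

```bash
python3 -m crank '[[0,0,0,0,0,0],[0,0,0,0,0,0],[0,0,0,0,0,0],[0,0,0,0,0,0],[0,0,0,0,0,0]]' 70
python3 -m crank '[[0,0,-10,0,0,0],[0,0,-40,0,0,0],[0,0,-80,0,0,0],[0,0,-120,0,0,0],[0,0,-158,0,0,0]]'
python3 -m crank '[[-40,0,0,0,0,0],[-80,0,0,0,0,0],[-100,0,0,0,0,0],[-100,0,0,0,0,0]]'
python3 - <<'E'
from h import *
im=save("wrist","w10")
for q,z in(("bar_mid",87),("drive_tip",90),("tail_tip",90),("rest_drive",87),("rest_tail",87),("knob_grip",90)):
    for k in landmark_of(q,"wrist")[:1]:print(q,k["position"],k["score"],np.round(onz("wrist",k["position"],z),1))
print(tool_T()[:3,3])
E
```

```text
time_s: 16.87
tool_pos: [513.8, -127.3, 92.5]
eef_rot: [[-0.199, 0.98, 0.0], [0.98, 0.199, -0.0], [-0.0, -0.0, -1.0]]
force: [0.0, 0.1, 0.5]
opening: 53.4
grasp_force: 0.0
time_s: 17.28
tool_pos: [513.3, -127.7, 253.2]
eef_rot: [[-0.198, 0.98, 0.0], [0.98, 0.198, -0.0], [-0.0, 0.0, -1.0]]
force: [0.6, 0.3, -0.3]
opening: 70.1
grasp_force: 0.0
time_s: 17.62
tool_pos: [533.2, -229.9, 251.5]
eef_rot: [[-0.194, 0.981, 0.001], [0.981, 0.194, -0.002], [-0.002, 0.0, -1.0]]
force: [0.4, -0.4, -0.3]
opening: 70.0
grasp_force: 0.0
bar_mid [256.7, 83.7] 0.79 [ 511.7 -122.6   87. ]
tail_tip [255.6, 183.7] 0.75 [ 531.  -221.7   90. ]
rest_drive [257.4, 3.0] 0.98 [498.2 -50.6  87. ]
rest_tail [257.8, 150.5] 0.98 [ 526.4 -186.1   87. ]
knob_grip [258.1, 275.1] 0.84 [ 556.2 -330.1   90. ]
[ 533.82274344 -224.27956736  250.68177834]
```

View pics/w10.png

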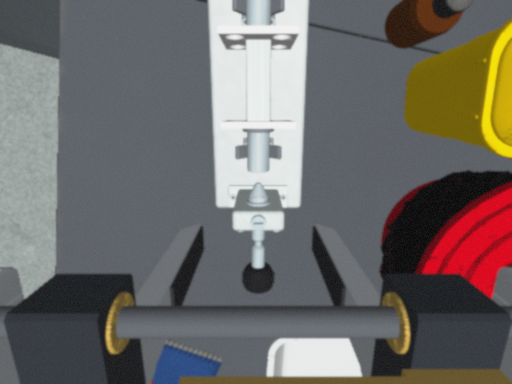

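The bar is level in both rests, the tail cone tip (259,185) is clear of the bar end (258,170), and the knob is out at (258,276). Going back to the knob.

Run:
```python
from h import *
a=np.radians(11.45);go((556.7,-336.2,92.5),(np.cos(a),np.sin(a)))
go((556.7,-336.2,92.5),(np.cos(a),np.sin(a)))
```

```text
shift [-114.3   -0.   158.2] turn [ 0.01 -0.01  0.11]
shift [-114.3   -0.   158.2] turn [ 0.01 -0.01  0.11]
```

```bash
python3 -m crank '[[-39,0,0,0,0,0],[-78,0,0,0,0,0],[-113,0,5,0,0,0],[-113,0,40,0,0,0],[-113,0,80,0,0,0]]' 70
python3 -m crank '[[0,0,40,0,0,0],[0,0,65,0,0,0],[0,0,77,0,0,0],[0,0,77,0,0,0]]'
python3 -m crank '[[0,0,0,0,0,0],[0,0,0,0,0,0],[0,0,0,0,0,0],[0,0,0,0,0,0],[0,0,0,0,0,0]]' 20
python3 -m crank '[[0,0,0,0,0,0],[0,0,0,0,0,0]]'
```

```text
time_s: 18.38
tool_pos: [556.8, -338.5, 171.4]
eef_rot: [[-0.197, 0.98, 0.003], [0.98, 0.197, -0.003], [-0.003, 0.003, -1.0]]
force: [1.9, 0.6, -2.2]
opening: 69.7
grasp_force: 0.0
time_s: 18.72
tool_pos: [555.5, -334.9, 91.4]
eef_rot: [[-0.2, 0.98, -0.003], [0.98, 0.2, 0.001], [0.002, -0.003, -1.0]]
force: [0.5, -0.5, -0.1]
opening: 70.1
grasp_force: 0.0
time_s: 19.13
tool_pos: [556.7, -336.1, 94.5]
eef_rot: [[-0.199, 0.98, 0.001], [0.98, 0.199, -0.001], [-0.001, 0.001, -1.0]]
force: [-0.6, 0.0, -0.8]
opening: 40.1
grasp_force: 0.0
time_s: 19.3
tool_pos: [555.0, -336.6, 94.2]
eef_rot: [[-0.198, 0.98, -0.002], [0.98, 0.198, 0.0], [0.0, -0.001, -1.0]]
force: [-10.1, 1.4, 11.4]
opening: 34.5
grasp_force: 30.0
```

```bash
python3 -m crank '[[3,-0.5,0,0,0,0],[7,-0.5,0,0,0,0],[11,-0.5,0,0,0,0],[15,-0.5,0,0,0,0],[19,-0.5,0,0,0,0]]'
python3 -m crank '[[4,0,0,0,0,0],[8,0,0,0,0,0],[12,0,0,0,0,0],[15,0,0,0,0,0],[18,0,0,0,0,0]]'
python3 -m crank '[[0.5,0,0,0,0,0],[0.5,0,0,0,0,0],[0.5,0,0,0,0,0]]'
```

```text
time_s: 19.72
tool_pos: [551.4, -318.9, 94.3]
eef_rot: [[-0.198, 0.98, 0.0], [0.98, 0.198, -0.002], [-0.002, -0.0, -1.0]]
force: [-2.8, -4.9, 4.5]
opening: 34.5
grasp_force: 30.0
time_s: 20.13
tool_pos: [547.8, -300.9, 94.4]
eef_rot: [[-0.198, 0.98, 0.0], [0.98, 0.198, -0.002], [-0.002, -0.0, -1.0]]
force: [0.7, -20.0, -3.1]
opening: 34.8
grasp_force: 30.0
time_s: 20.38
tool_pos: [547.9, -301.1, 94.3]
eef_rot: [[-0.198, 0.98, 0.001], [0.98, 0.198, -0.002], [-0.002, 0.0, -1.0]]
force: [-3.3, -6.9, 3.1]
opening: 35.1
grasp_force: 30.0
```

```bash
python3 -m crank '[[1,0,0,0,0,0],[2,0,0,0,0,0],[2,0,0,0,0,0]]'
python3 -m crank '[[-1,0,0,0,0,0],[-1.5,0,0,0,0,0],[-1.5,0,0,0,0,0]]'
python3 -m crank '[[0,0,0,0,0,0],[0,0,0,0,0,0],[0,0,0,0,0,0],[0,0,0,0,0,0],[0,0,0,0,0,0]]' 70
python3 -m crank '[[0,0,-20,0,0,0],[0,0,-60,0,0,0],[0,0,-100,0,0,0],[0,0,-130,0,0,0],[0,0,-157,0,0,0]]'
python3 - <<'E'
from h import *
im=save("wrist","w11")
cv2.imwrite("pics/w11c.png",cv2.resize(im[0:230,130:390],(678,600),interpolation=cv2.INTER_CUBIC)[:,:,::-1])
for q,z in(("bar_mid",90),("tail_tip",90),("rest_tail",87),("knob_grip",90)):
    for k in landmark_of(q,"wrist")[:1]:print(q,k["position"],k["score"],np.round(onz("wrist",k["position"],z),1))
print(tool_T()[:3,3])
E
```

```text
time_s: 20.63
tool_pos: [547.8, -300.9, 94.4]
eef_rot: [[-0.197, 0.98, 0.002], [0.98, 0.197, -0.006], [-0.006, 0.001, -1.0]]
force: [3.5, -19.0, -6.5]
opening: 34.8
grasp_force: 30.0
time_s: 20.88
tool_pos: [547.9, -301.0, 94.3]
eef_rot: [[-0.198, 0.98, 0.001], [0.98, 0.198, -0.003], [-0.003, 0.0, -1.0]]
force: [-1.1, -9.9, 1.5]
opening: 34.7
grasp_force: 30.0
time_s: 21.3
tool_pos: [548.3, -298.6, 93.6]
eef_rot: [[-0.199, 0.98, 0.0], [0.98, 0.199, 0.0], [0.0, 0.0, -1.0]]
force: [-0.8, -0.7, -0.6]
opening: 64.7
grasp_force: 0.0
time_s: 21.72
tool_pos: [548.3, -298.9, 253.0]
eef_rot: [[-0.199, 0.98, 0.001], [0.98, 0.199, -0.001], [-0.001, 0.001, -1.0]]
force: [-0.8, 0.1, -0.2]
opening: 70.0
grasp_force: 0.0
tail_tip [253.7, 81.8] 0.67 [ 524.2 -194.9   90. ]
rest_tail [257.1, 80.0] 0.9 [ 526.3 -191.8   87. ]
knob_grip [257.7, 190.8] 0.64 [ 549.  -302.9   90. ]
[ 547.99255032 -298.44456541  249.74390409]
```

View pics/w11c.png

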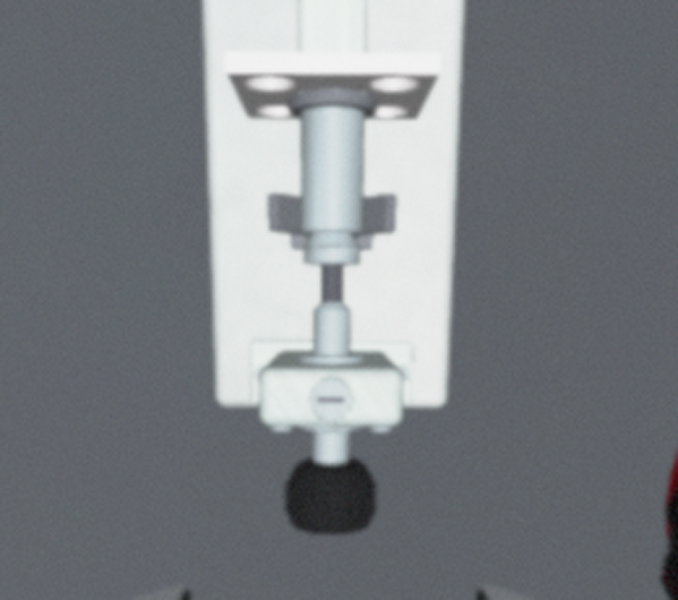

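The tail cone is seated in the bar's end and the knob is home, at the same px row (191) as before. I'll check the bar numerically from above the middle.

```bash
python3 -m crank '[[35,0,-20,0,0,0],[70,0,-40,0,0,0],[105,0,-60,0,0,0],[130,0,-70,0,0,0],[130,0,-70,0,0,0]]'
python3 -m crank '[[0,0,0,0,0,0],[0,0,0,0,0,0]]'
python3 - <<'E'
from h import *
im=save("wrist","w12")
a=np.radians(11.45);R=np.array([[np.cos(a),np.sin(a)],[-np.sin(a),np.cos(a)]])
for q,z in(("bar_mid",90),("drive_tip",90),("tail_tip",90),("rest_drive",87),("rest_tail",87),("knob_grip",90),("rotator",0)):
    for k in landmark_of(q,"wrist")[:1]:
        p=onz("wrist",k["position"],z);print(q,np.round(k["position"],1),round(k["score"],2),"rot frame",np.round(R@(p[:2]-[511.2,-109.3]),1))
k=trace("tube_bar","wrist")[0];ys,xs=np.where(k["pixels"]);print(k["score"],ys.min(),ys.max())
for f in(min,max):
    y=f(ys);px=(np.mean(xs[abs(ys-y)<5]),y);p=onz("wrist",px,95);print(np.round(px),np.round(R@(p[:2]-[511.2,-109.3]),1))
# white plates along the column beside the spine
for c in("scene","side"):
    grab_frame(c)
    for q in("rack","label_roll","bottle"):
        print(c,q,[np.round(k["position"],0) for k in landmark_of(q,c)[:1]])
E
```

```text
time_s: 22.38
tool_pos: [522.7, -166.6, 321.3]
eef_rot: [[-0.205, 0.979, 0.001], [0.979, 0.205, 0.002], [0.002, 0.001, -1.0]]
force: [-0.2, 1.7, -0.5]
opening: 70.1
grasp_force: 0.0
time_s: 22.55
tool_pos: [522.0, -171.8, 319.5]
eef_rot: [[-0.199, 0.98, -0.001], [0.98, 0.199, -0.0], [0.0, -0.001, -1.0]]
force: [-0.2, -1.2, 0.7]
opening: 69.7
grasp_force: 0.0
bar_mid [253.2 127.3] 0.87 rot frame [-7.8 -4.4]
drive_tip [259.   54.1] 0.77 rot frame [-0.5 80.1]
tail_tip [255.8 191. ] 0.57 rot frame [ -4.6 -87.2]
rest_drive [254.1  80.1] 0.75 rot frame [-6.2 51.8]
rest_tail [260.1 190.3] 0.87 rot frame [  1.4 -86.8]
rotator [258.5 125. ] 0.95 rot frame [-0.3 -4.6]
0.56 47 197
[258.  47.] [-0.9 87.7]
[258. 197.] [ -1.2 -93.6]
scene rack [array([273., 182.])]
scene label_roll [array([214., 203.])]
scene bottle [array([308., 204.])]
side rack [array([304., 181.])]
side label_roll [array([218., 193.])]
side bottle [array([318., 223.])]
```

```bash
python3 -c "
from rig import *
print(sign_off())"
```

```text
the job is handed in; nothing more can be done
None
```

The bar is held between the two centres with the knob pushed home, the rack, label roll and bottle still where they were in the final pictures, and the job is handed in at about 23 s; no verdict came back.

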